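# Set the magnifier slide to its marked focus stop

## Task

Set the inspection magnifier to its marked focus stop: press down the ribbed thumb plate in the middle of the slide to free its brake and, keeping it pressed, push the slide along the rail until it butts against the stop that carries the upright arrowhead pin. Then let go, so that the plate springs up and the brake holds the slide there. Work gently (never more than 50 N), do not force the slide along with its brake on, and leave the loose parts round the rail where they are.

Things in the scene. Friction and masses are not known exactly. Their poses are not given: they have to be found in the camera images.
- focus_rail: Fixed focus rail on the table: dark steel base plate 60 x 400 x 10 mm with an aluminium rail 26 mm wide on it. Origin: centre of the underside of the base plate, on the table top. The rail runs along its y axis; z is up; the magnifier and a gear as specimen are on its +x side. It does not move.
- slide (a joint): Position (m) of the aluminium slide along the rail's y axis, 0 at the rail's middle, positive to the rail's +y. A spring brake holds it (about 18 to 30 N along the rail) unless the thumb plate is pressed; freed, it moves with 1 to 3 N.
- slide_mid (a point): Middle of the slide, 30 mm above the table. Slide: 92 mm along the rail, 44 mm wide, body top 38 mm above the table; a shoulder at each end (18 mm along the rail, 40 mm wide, top at 57 mm) leaves a gap of 54 mm along the rail, open at both sides, with the thumb plate in it. A ring magnifier on its +x side: centre 62 mm from the rail axis, top 90 mm above the table.
- thumb_plate (a joint): How far the thumb plate is pressed down (m): about 0 when up (brake on), 0.005 fully down against a hard stop. The brake is free from about 0.003 on. It moves at 7 to 9 N, and 10 to 15 N holds it fully down; it springs back up when released.
- plate_top (a point): Centre of the top face of the ribbed dark steel thumb plate in the middle of the slide, 34 mm across the rail by 48 mm along it; 46 mm above the table when up, 41 mm when fully pressed. It travels with the slide and is moved by the pressing.
- marked_stop_mid (a point): Middle of the marked stop, 30 mm above the table: a fixed steel block astride the rail, 18 mm along it, 54 mm across, top at 40 mm, with an upright pin on it that bears a pointed, diamond-shaped arrowhead plate 34 mm wide, 6 mm thick, up to 89 mm above the table. It can stand on either side of the slide, which touches it when slide_mid is 55 mm from this point along the rail.
- plain_stop_mid (a point): Middle of the other stop, on the other side of the slide: the same block without pin and arrowhead. Not the goal.
- loupe: Loose black loupe, diameter 37, height 30 mm, upright on the table on the rail's -x side. Origin: centre of its underside. Leave it.
- flange_part: Loose steel flange, diameter 42, height 16 mm, on the table on the rail's +x side. Origin: centre of its underside. Leave it.
- v_block: Loose steel V-block, 40 x 45 x 36 mm, on the table on the rail's +x side. Origin: centre of its underside. Leave it.
- gauge_block_large: Loose steel gauge block, 35 x 15 x 20 mm, on the table on the rail's +x side. Origin: centre of its underside. Leave it.
- gauge_block_small: Loose steel gauge block, 35 x 9 x 22 mm, on the table on the rail's +x side. Origin: centre of its underside. Leave it.

How it is judged:
By the outcome, as a careful person would: the job done as asked, in the order asked, and still so for the second after the job is handed in, with the robot touching nothing.
It also fails if it takes over 35 s, if anything falls off the work surface, if the arm or the gripper's body presses on something with over 40 N, if the wrist force passes 120 N, or if a joint passes its speed limit or range.

## Robot

A 6-joint arm with a two-finger parallel gripper is mounted at the origin on a cart in front of the work surface, level with it; the furniture and walls round the work are solid. World frame = base frame: x ahead of the robot, y to its left, z up, the work surface at z = 0. Lengths are in m, angles in rad, forces in N, time in s.
With the tool pointing down it reaches from about 0.35 to 0.775 m from the base axis. Payload 5.5 kg.
Tool frame: the origin (TCP) lies at the very end of the fingers, on their centre line; the grasp point (between the pads) lies 19 mm behind it (grip_point_offset is the distance from the TCP to the grasp point, in m); z points along the fingers, y is the direction in which the jaws open and shut (so a half turn about z gives the same grasp; the last joint's range is limited). The gripper opens to 85 mm and grips with 20 to 120 N. Pads are 22 mm wide; open, the fingers measure 114 mm over their backs; the gripper's body (76 mm by 85 mm) begins 54 mm behind the grasp point. The pads swing forward as they close: fully open they stand 13 mm farther back than shut.
Start: joints at [1.093, 0.313, 0.046, 1.304, 0, 1.431], TCP at [0.191, 0.543, 0.202] pointing down, gripper open.
Joint ranges: [-2.76, 2.76], [-0.86, 1.69], [-1.03, 1.26], [-2.2, 2.34], [-1.47, 1.5], [-3.14, 3.14]. Speed limits (rad/s): [2.57, 2.57, 3.14, 3.14, 3.14, 3.14].

## Interface

Orientations are given as a unit quaternion [w, x, y, z].
In Python, from workcell import * gives the robot as it stands.
- The arm moves only by the shell command python3 -m crank 'ROWS' [OPENING] [FORCE]. ROWS is a JSON object of lists of equal length, an entry for each row: "travel": the shift along the tool's x, y, z in units of 40 mm (1.0 is 40 mm), a list of three; "turn": the turn about the tool's z in rad. In form: {"travel": [[x, y, z], ...], "turn": [turn, ...]}. A call has 1 to 5 rows; each row is the pose to reach, as a shift and turn from the pose commanded when the call began, along the tool's axes at that moment; what a row does not reach only later rows make up. A row lasts 1/12 s, in which the tool goes at most 41.7 mm and 7.16 degrees, less where a joint would pass 70% of its speed; a pose out of reach is approached as far as the arm can. A call with a gripper value outside its range is refused whole. OPENING is the finger opening in mm, from 0 to 85.4, set as the call begins (- or left out, the last holds). The fingers move at their own pace and stop on an object; FORCE is the grip in N (left out, the last holds). Time passes only in rows, so rows that repeat a pose let the fingers close. It gives the time, the measured TCP pose, the force and the opening at its end, in the units of the state.
- get_state(): the state, without advancing time (a new reading comes with each control period).
- read_camera(name): name is "scene" or "top"; returns a dict with "image" (400x640x3 uint8, red, green, blue), "K" (3x3 intrinsics, pixels), "R" (3x3) and "t" (3): a world point X has camera coordinates R X + t. Camera axes: x right, y down, z forward; pixel columns grow to the right and rows downward; lengths in m; the calibration is good to about 2 mm. A picture is of the moment at which its call begins. There is no depth.
- hand_in(): hands the job in, once; it reports no verdict.
The state is a dict: "clock": time; "joint_pos": joint angles; "qvel": joint speeds; "tau": joint torques, N m; "tcp_pos": TCP position; "orientation": TCP orientation; "wrist_force": force on the tool from outside, world axes, zero at the start; "ft_torque": the same for the moment, N m; "finger_gap": finger opening in m.
Only numpy, scipy, OpenCV 4.12 (cv2) and the standard library are available. Lean on these libraries where they do the work, as an engineer would, in place of code of your own. Each camera call takes 0.05 s, during which the arm holds its last target. There are 200 camera calls.

## Working session

There is one attempt and no reset: what is moved stays moved. The work goes in short steps, Python scripts to look and compute and a shell command to move; the robot and the scene stay as the last step left them, time stands still between calls to the robot, and variables do not carry over. Pictures are saved under pics/ and viewed, about 8 in all and at most 12, crops included, and the job is handed in when it is done.

```bash
mkdir -p pics
python3 - <<'E'
from workcell import *
import cv2,numpy as np
s=get_state();print({k:np.round(v,3).tolist() for k,v in s.items()})
for n in("scene","top"):
    c=read_camera(n);cv2.imwrite(f"pics/{n}0.png",c["image"][:,:,::-1]);print(n,c["K"].tolist(),np.round(c["R"],4).tolist(),np.round(c["t"],4).tolist())
E
```

```text
{'clock': 0.0, 'joint_pos': [1.093, 0.314, 0.045, 1.304, -0.0, 1.431], 'qvel': [-0.0, 0.0, 0.002, 0.001, 0.001, 0.001], 'tau': [-0.001, -48.062, 29.854, 0.019, -0.0, 0.0], 'tcp_pos': [0.19, 0.542, 0.201], 'orientation': [-0.0, 0.168, 0.986, -0.001], 'wrist_force': [0.211, -0.097, -0.29], 'ft_torque': [-0.033, -0.074, -0.006], 'finger_gap': 0.085}
scene [[467.57517699232756, 0.0, 324.07725388892106], [0.0, 467.57517699232756, 194.83532184579255], [0.0, 0.0, 1.0]] [[-0.5099, -0.8601, -0.0138], [-0.598, 0.3659, -0.7131], [0.6184, -0.3553, -0.7009]] [0.2392, 0.4535, 0.5087]
top [[393.6308528306074, 0.0, 316.7812283163774], [0.0, 393.6308528306074, 202.42758671541083], [0.0, 0.0, 1.0]] [[-0.0172, -0.9993, -0.0329], [-0.9951, 0.0204, -0.0972], [0.0978, 0.0311, -0.9947]] [-0.065, 0.618, 0.8812]
```

View pics/scene0.png

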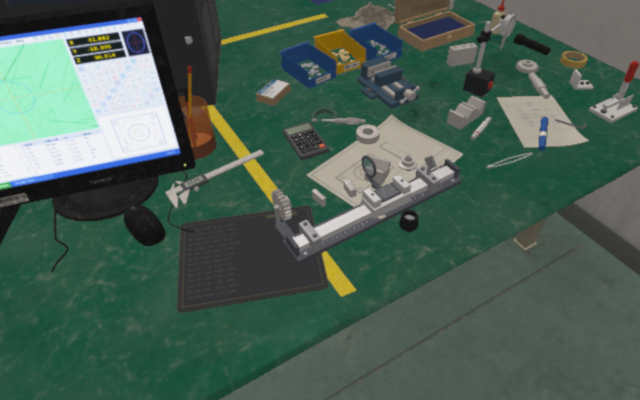

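View pics/top0.png

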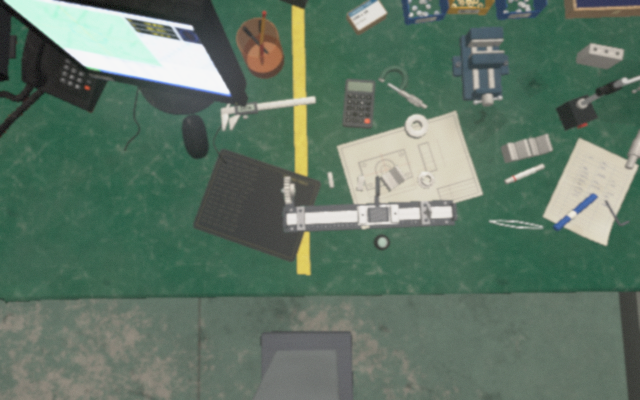

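Run:
```python
import cv2
a=cv2.imread("pics/scene0.png")[140:270,265:475];b=cv2.imread("pics/top0.png")[165:255,270:470]
cv2.imwrite("pics/c1.png",cv2.resize(a,None,fx=3.8,fy=3.8,interpolation=cv2.INTER_CUBIC))
cv2.imwrite("pics/c2.png",cv2.resize(b,None,fx=4,fy=4,interpolation=cv2.INTER_CUBIC))
```

```text
(no output)
```

View pics/c1.png

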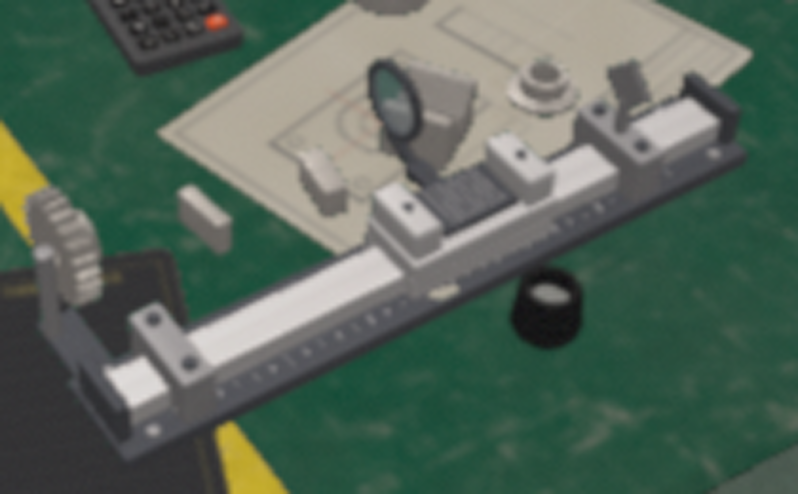

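View pics/c2.png

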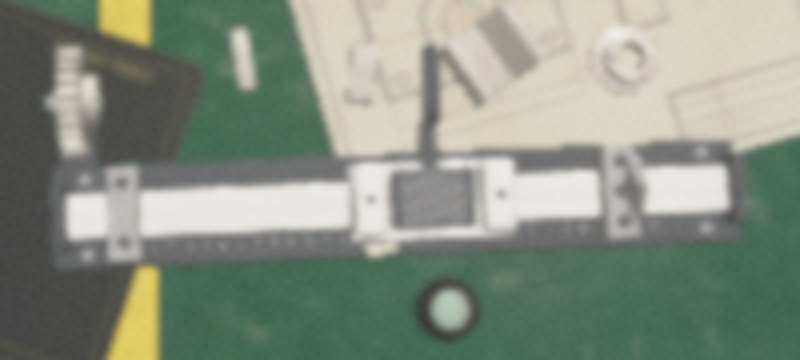

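```bash
cat > h.py <<'E'
from workcell import *
import numpy as np
def ray(c,px):
    R,t=np.array(c["R"]),np.array(c["t"]); d=R.T@np.linalg.solve(c["K"],[px[0],px[1],1]); return -R.T@t,d
def onz(c,px,z):
    o,d=ray(c,px); return o+d*(z-o[2])/d[2]
T=lambda p:(270+(p[0]+.5)/4-.5,165+(p[1]+.5)/4-.5)
S=lambda p:(265+(p[0]+.5)/3.8-.5,140+(p[1]+.5)/3.8-.5)
E
python3 - <<'E'
from h import *
t,s=read_camera("top"),read_camera("scene")
for n,a,b,z in [("msA",(623,160),(600,108),.04),("msB",(623,220),(642,147),.04),("psA",(122,183),(153,318),.04),("psB",(123,240),(190,362),.04),
 ("shL",(371,199),(408,207),.057),("shR",(501,194),(521,155),.057),("plate",(433,200),(466,194),.046)]:
    o1,d1=ray(t,T(a));o2,d2=ray(s,S(b))
    k=np.linalg.lstsq(np.c_[d1,-d2],o2-o1,rcond=None)[0]
    print(n,"tri",np.round((o1+d1*k[0]+o2+d2*k[1])/2,4),"top",np.round(onz(t,T(a),z),4),"scene",np.round(onz(s,S(b),z),4))
st=get_state();print(st["tcp_pos"],st["orientation"])
E
```

```text
msA tri [ 0.6065 -0.3213  0.0404] top [ 0.6055 -0.3227  0.04  ] scene [ 0.6076 -0.3203  0.04  ]
msB tri [ 0.5721 -0.321   0.0385] top [ 0.5716 -0.3212  0.04  ] scene [ 0.5713 -0.3192  0.04  ]
psA tri [ 0.5987 -0.0377  0.0406] top [ 0.5981 -0.0386  0.04  ] scene [ 0.5999 -0.037   0.04  ]
psB tri [ 0.5658 -0.0385  0.0403] top [ 0.5656 -0.0388  0.04  ] scene [ 0.5662 -0.0384  0.04  ]
shL tri [ 0.5858 -0.1779  0.0553] top [ 0.5851 -0.1786  0.057 ] scene [ 0.585 -0.176  0.057]
shR tri [ 0.5872 -0.2501  0.055 ] top [ 0.5865 -0.2506  0.057 ] scene [ 0.5861 -0.2478  0.057 ]
plate tri [ 0.5849 -0.2136  0.0472] top [ 0.5846 -0.2143  0.046 ] scene [ 0.5862 -0.2139  0.046 ]
[0.19041521 0.5421846  0.2012274 ] [-1.83695894e-04  1.68122153e-01  9.85765995e-01 -5.58058756e-04]
```

```bash
cat >> h.py <<'E'
from scipy.spatial.transform import Rotation as Ro
RY=np.array([-0.0247,0.9997,0])
def to(p):
    s=get_state();q=np.array(s["orientation"]);M=Ro.from_quat(q[[1,2,3,0]]).as_matrix()
    yd=RY@M
    print("clock",round(s["clock"],2),"tcp",np.round(s["tcp_pos"],4),"go",np.round((np.array(p)-s["tcp_pos"])@M/.04,3),"turn",round(float(np.arctan2(-yd[0],yd[1])),3),"tilt",np.round(M[:,2],3),"F",np.round(s["wrist_force"],1),"gap",round(float(s["finger_gap"]),4))
E
python3 -m crank '{"travel":[[-0.72,-0.68,0],[-1.44,-1.36,0],[-2.16,-2.04,0],[-2.88,-2.72,0],[-3.6,-3.4,0]],"turn":[-0.09,-0.18,-0.27,-0.36,-0.36]}' 0 20
python3 -c "
from h import *
to([.5855,-.214,.12])"
```

```text
clock: 0.62
tcp_pos: [0.2816, 0.3649, 0.2016]
orientation: [0.0, -0.013, 1.0, -0.0]
wrist_force: [1.5, -0.8, 1.2]
finger_gap: 0.026
clock 0.62 tcp [0.2816 0.3649 0.2016] go [ -7.205 -14.672   2.042] turn 0.002 tilt [ 0. -0. -1.] F [ 1.5 -0.8  1.2] gap 0.026
```

```bash
python3 -m crank '{"travel":[[-0.45,-0.9,0],[-0.9,-1.8,0],[-1.35,-2.7,0],[-1.8,-3.6,0],[-2.25,-4.5,0]],"turn":[0,0,0,0,0]}' >/dev/null
python3 -m crank '{"travel":[[-0.45,-0.9,0],[-0.9,-1.8,0],[-1.35,-2.7,0],[-1.8,-3.6,0],[-2.25,-4.5,0]],"turn":[0,0,0,0,0]}' >/dev/null
python3 -c "
from h import *
to([.5855,-.214,.12])"
```

```text
clock 1.45 tcp [0.4698 0.0086 0.2019] go [-2.771 -5.626  2.047] turn -0.003 tilt [ 0.  0. -1.] F [ 1.8  0.2 -0.2] gap -0.0002
```

```bash
python3 -m crank '{"travel":[[-0.45,-0.9,0],[-0.9,-1.8,0],[-1.35,-2.7,0],[-1.8,-3.6,0],[-2.2,-4.4,0]],"turn":[0,0,0,0,0]}' >/dev/null
python3 -m crank '{"travel":[[0,0,0],[0,0,0]],"turn":[0,0]}' >/dev/null
python3 -c "
from h import *
to([.5855,-.214,.12])"
```

```text
clock 2.03 tcp [ 0.5613 -0.1652  0.2006] go [-0.584 -1.234  2.012] turn -0.006 tilt [-0.001  0.001 -1.   ] F [ 0.2 -0.  -0.2] gap 0.0001
```

```bash
python3 -m crank '{"travel":[[-0.3,-0.62,0],[-0.58,-1.23,0.3],[-0.58,-1.23,1.2],[-0.58,-1.23,2],[-0.58,-1.23,2]],"turn":[-0.006,-0.006,-0.006,-0.006,-0.006]}' >/dev/null
python3 -m crank '{"travel":[[0,0,0],[0,0,0]],"turn":[0,0]}' >/dev/null
python3 - <<'E'
from h import *
import cv2
to([.5855,-.214,.06])
a=read_camera("scene")["image"][100:250,300:480,::-1];b=read_camera("top")["image"][140:260,300:460,::-1]
cv2.imwrite("pics/d.png",np.vstack([cv2.resize(a,(480,400),interpolation=2)[:300],cv2.resize(b,(480,360),interpolation=2)[:300]]))
E
```

```text
clock 2.62 tcp [ 0.5859 -0.2113  0.1237] go [ 0.014 -0.067  1.592] turn 0.005 tilt [ 0.001 -0.    -1.   ] F [-0.7 -0.  -0.2] gap -0.0
```

View pics/d.png

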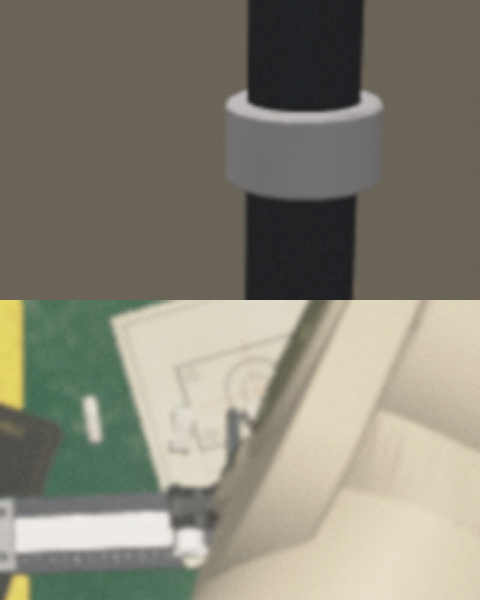

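Run:
```python
from h import *
import cv2
to([.5855,-.214,.06])
c=read_camera("scene");cv2.imwrite("pics/e.png",c["image"][:,:,::-1]);print(np.round(c["R"],3).tolist(),np.round(c["t"],3))
```

```text
clock 2.72 tcp [ 0.587  -0.2121  0.1248] go [ 0.045 -0.044  1.619] turn 0.004 tilt [ 0.004 -0.002 -1.   ] F [-0.   0.1  0.3] gap -0.0001
[[-0.51, -0.86, -0.014], [-0.598, 0.366, -0.713], [0.618, -0.355, -0.701]] [0.239 0.453 0.509]
```

View pics/e.png

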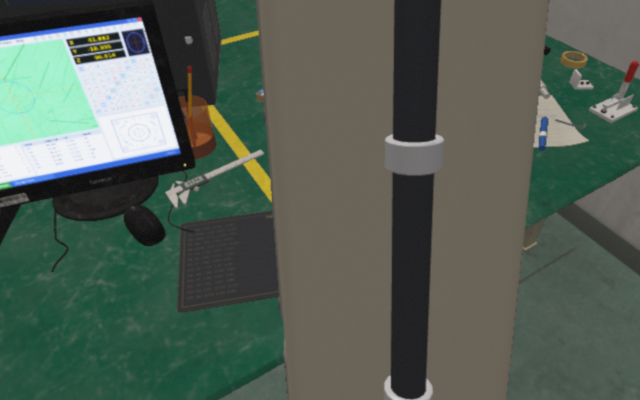

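```bash
python3 -m crank '{"travel":[[0.02,-0.05,0.5],[0.02,-0.05,1.0],[0.02,-0.05,1.5],[0.02,-0.05,1.6],[0.02,-0.05,1.6]],"turn":[0,0,0,0,0]}' >/dev/null
python3 -m crank '{"travel":[[0,0,0],[0,0,0.1],[0,0,0.1],[0,0,0.2],[0,0,0.2]],"turn":[0,0,0,0,0]}'
python3 -c "
from h import *
to([.5855,-.214,.041])"
```

```text
clock: 3.6
tcp_pos: [0.5848, -0.2141, 0.0497]
orientation: [0.0, -0.014, 1.0, -0.0]
wrist_force: [-0.4, -0.3, -0.4]
finger_gap: 0.0002
clock 3.6 tcp [ 0.5848 -0.2141  0.0497] go [-0.018  0.003  0.219] turn 0.004 tilt [ 0. -0. -1.] F [-0.4 -0.3 -0.4] gap 0.0002
```

Now press in small steps.

```bash
python3 -m crank '{"travel":[[0,0,0.03],[0,0,0.06],[0,0,0.09],[0,0,0.09]],"turn":[0,0,0,0]}'
python3 -m crank '{"travel":[[0,0,0.03],[0,0,0.05],[0,0,0.05]],"turn":[0,0,0]}'
```

```text
clock: 3.93
tcp_pos: [0.5846, -0.214, 0.0458]
orientation: [-0.0, -0.014, 1.0, 0.0]
wrist_force: [1.0, -0.4, 0.8]
finger_gap: -0.0001
clock: 4.18
tcp_pos: [0.5846, -0.214, 0.0439]
orientation: [-0.0, -0.014, 1.0, 0.0]
wrist_force: [0.9, 0.0, 0.5]
finger_gap: 0.0
```

```bash
python3 -m crank '{"travel":[[0,0,0.02],[0,0,0.04],[0,0,0.04]],"turn":[0,0,0]}' | grep -E 'tcp|force'
python3 -m crank '{"travel":[[0,0,0.02],[0,0,0.03],[0,0,0.03]],"turn":[0,0,0]}'| grep -E 'tcp|force'
```

```text
tcp_pos: [0.5847, -0.214, 0.0424]
wrist_force: [-0.1, 0.3, -0.1]
tcp_pos: [0.5847, -0.2141, 0.0413]
wrist_force: [0.1, 0.1, 0.1]
```

```bash
python3 -m crank '{"travel":[[0,0,0.02],[0,0,0.03],[0,0,0.03]],"turn":[0,0,0]}' | grep -E 'tcp|force'
python3 -m crank '{"travel":[[0,0,0.02],[0,0,0.03],[0,0,0.03]],"turn":[0,0,0]}'| grep -E 'tcp|force'
```

```text
tcp_pos: [0.5847, -0.2141, 0.0401]
wrist_force: [-0.6, -0.3, -0.3]
tcp_pos: [0.5847, -0.2141, 0.0389]
wrist_force: [-0.7, -0.1, 0.8]
```

Run:
```python
from h import *
import cv2
c=read_camera("top")
im=c["image"][150:260,290:460,::-1]
cv2.imwrite("pics/f.png",cv2.resize(im,None,fx=4.5,fy=4.5,interpolation=2))
s=get_state();print(np.round(s["tau"],2),np.round(s["ft_torque"],2),s["finger_gap"])
```

```text
[-0.000e+00 -5.504e+01  2.710e+01 -1.000e-02  0.000e+00  0.000e+00] [-0.03 -0.   -0.01] 0.0003395090983098851
```

View pics/f.png

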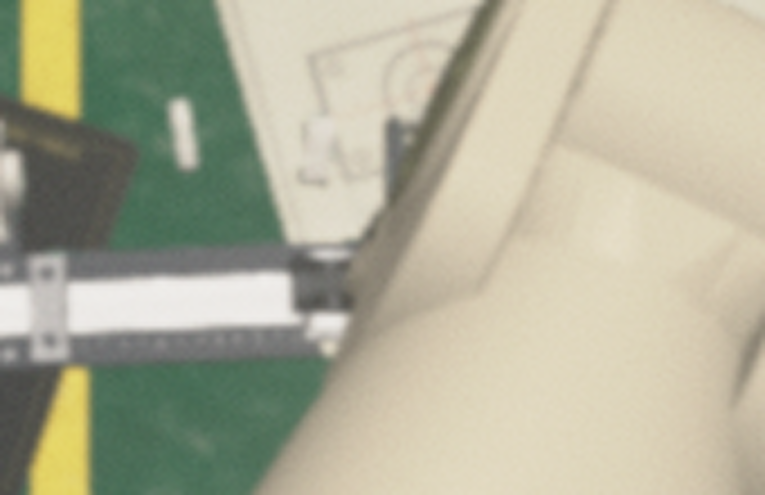

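```bash
for i in 1; do python3 -m crank '{"travel":[[0,0,0.025],[0,0,0.025],[0,0,0.025]],"turn":[0,0,0]}' | grep -E 'tcp|force'
python3 -m crank '{"travel":[[0,0,0.025],[0,0,0.025],[0,0,0.025]],"turn":[0,0,0]}'| grep -E 'tcp|force'
python3 -m crank '{"travel":[[0,0,0.025],[0,0,0.025],[0,0,0.025]],"turn":[0,0,0]}'| grep -E 'tcp|force'; done
```

```text
tcp_pos: [0.5847, -0.2141, 0.0379]
wrist_force: [-0.7, -0.5, -0.1]
tcp_pos: [0.5847, -0.2141, 0.0369]
wrist_force: [-1.1, -1.0, 0.7]
tcp_pos: [0.5847, -0.2141, 0.0359]
wrist_force: [0.2, 0.9, -0.3]
```

```bash
python3 -m crank '{"travel":[[0,0,0.025],[0,0,0.025],[0,0,0.025]],"turn":[0,0,0]}' | grep -E 'tcp|force'
python3 -m crank '{"travel":[[0,0,0.025],[0,0,0.025],[0,0,0.025]],"turn":[0,0,0]}'| grep -E 'tcp|force'
python3 -m crank '{"travel":[[0,0,0.025],[0,0,0.025],[0,0,0.025]],"turn":[0,0,0]}'| grep -E 'tcp|force'
```

```text
tcp_pos: [0.5847, -0.2141, 0.0349]
wrist_force: [-0.2, -0.5, -0.1]
tcp_pos: [0.5847, -0.2141, 0.0339]
wrist_force: [-0.2, 1.1, -0.5]
tcp_pos: [0.5847, -0.2141, 0.0329]
wrist_force: [0.1, 0.3, -0.2]
```

```bash
python3 -m crank '{"travel":[[0,0,0.025],[0,0,0.025],[0,0,0.025]],"turn":[0,0,0]}' | grep -E 'tcp|force'
python3 -m crank '{"travel":[[0,0,0.025],[0,0,0.025],[0,0,0.025]],"turn":[0,0,0]}'| grep -E 'tcp|force'
python3 -m crank '{"travel":[[0,0,0.025],[0,0,0.025],[0,0,0.025]],"turn":[0,0,0]}'| grep -E 'tcp|force'
```

```text
tcp_pos: [0.5847, -0.2141, 0.0319]
wrist_force: [0.3, -0.6, -0.4]
tcp_pos: [0.5847, -0.214, 0.0309]
wrist_force: [0.2, 0.3, -0.2]
tcp_pos: [0.5847, -0.2141, 0.0299]
wrist_force: [-0.0, 0.0, -0.6]
```

```bash
python3 -m crank '{"travel":[[0,0,-0.3],[0,0,-1],[0,0,-2],[0,0,-3],[0,0,-3]],"turn":[0,0,0,0,0]}' | grep -E 'clock|tcp|force'
python3 -m crank '{"travel":[[0.5,-0.75,0],[1.0,-1.5,0],[1.5,-2.25,0],[2.0,-3.0,0],[2.5,-3.75,0]],"turn":[0,0,0,0,0]}' | grep -E 'clock|tcp|force'
python3 -m crank '{"travel":[[0.5,-0.75,0],[1.0,-1.5,0],[1.5,-2.2,0],[1.5,-2.2,0],[1.5,-2.2,0]],"turn":[0,0,0,0,0]}' | grep -E 'clock|tcp|force|gap'
python3 - <<'E'
from h import *
import cv2
t=read_camera("top")["image"][:,:,::-1];s=read_camera("scene")["image"][:,:,::-1]
cv2.imwrite("pics/t2.png",t);cv2.imwrite("pics/s2.png",s)
cv2.imwrite("pics/g.png",np.hstack([cv2.resize(t[120:400,280:640],(400,311)),cv2.resize(s[60:340,280:640],(400,311))]))
E
```

```text
clock: 7.9
tcp_pos: [0.5889, -0.2162, 0.159]
wrist_force: [1.0, -0.6, 1.5]
clock: 8.32
tcp_pos: [0.4882, -0.368, 0.15]
wrist_force: [1.3, -0.2, 0.4]
clock: 8.73
tcp_pos: [0.4302, -0.4582, 0.1496]
wrist_force: [0.4, -0.0, -0.6]
finger_gap: -0.0001
```

View pics/g.png

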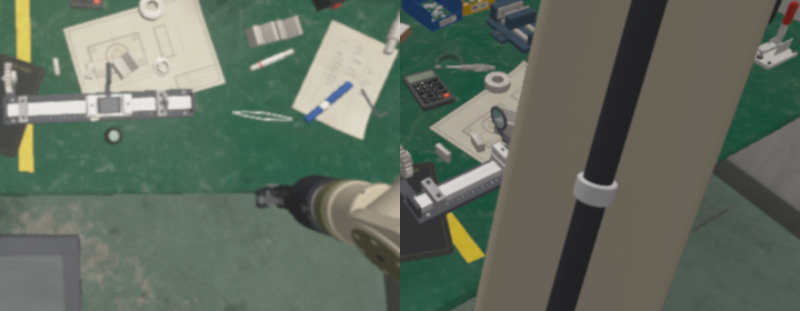

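Run:
```python
from h import *
import cv2
c=read_camera("top")
t=c["image"][:,:,::-1].copy();s=get_state()
q=np.array(s["orientation"]);M=Ro.from_quat(q[[1,2,3,0]]).as_matrix()
out=[]
for off in ([0,0,0],[0,0,-.013],[0,0,-.073],[0,.0425,-.073],[0,-.0425,-.073]):
    p=s["tcp_pos"]+M@np.array(off);x=c["K"]@(np.array(c["R"])@p+c["t"]);out.append(x[:2]/x[2])
print(np.round(out,1))
im=cv2.resize(t[250:350,480:620],None,fx=5.5,fy=5.5,interpolation=2)
for o in out: cv2.circle(im,tuple(int(v) for v in (o-[480,250]+.5)*5.5),3,(0,0,255),-1)
cv2.imwrite("pics/h.png",im)
```

```text
[[512.5 287.5]
 [515.6 288.3]
 [531.8 292.4]
 [507.2 293.5]
 [556.5 291.4]]
```

View pics/h.png

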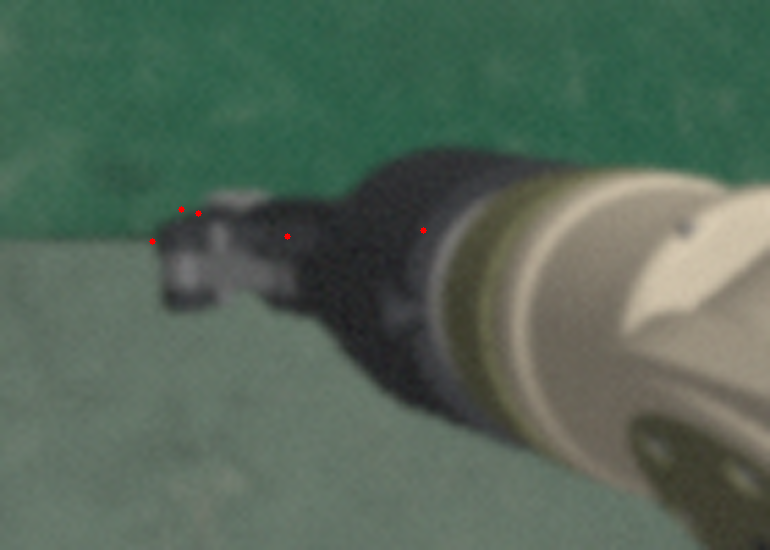

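```bash
for k in 1; do
python3 -m crank '{"travel":[[-0.1,1,0],[-0.2,2,0],[-0.3,3,0],[-0.4,4,0],[-0.5,5,0]],"turn":[0,0,0,0,0]}' | grep -E 'tcp'
python3 -m crank '{"travel":[[-0.1,1,0],[-0.2,2,0],[-0.3,3,0],[-0.4,4,0],[-0.5,5,0]],"turn":[0,0,0,0,0]}' | grep -E 'tcp'
python3 -m crank '{"travel":[[-0.1,1,0],[-0.2,2,0],[-0.3,3,0],[-0.4,4,0],[-0.5,5,0]],"turn":[0,0,0,0,0]}' | grep -E 'tcp'
python3 -m crank '{"travel":[[-0.1,1,0],[-0.2,2,0],[-0.2,3,0],[-0.2,3.5,0],[-0.2,3.5,0]],"turn":[0,0,0,0,0]}' | grep -E 'tcp'
python3 -m crank '{"travel":[[0,0,0],[0,0,0]],"turn":[0,0]}' | grep -E 'tcp|clock|gap'; done
python3 - <<'E'
from h import *
import cv2
c=read_camera("scene");im=c["image"][:,:,::-1].copy();cv2.imwrite("pics/s3.png",im)
s=get_state();q=np.array(s["orientation"]);M=Ro.from_quat(q[[1,2,3,0]]).as_matrix()
out=[]
for off in ([0,0,0],[0,0,-.013],[0,0,-.03],[0,0,-.073],[0,.0425,-.073],[0,-.0425,-.073]):
    p=s["tcp_pos"]+M@np.array(off);x=c["K"]@(np.array(c["R"])@p+c["t"]);out.append(x[:2]/x[2])
print(np.round(out,1))
u,v=np.clip(out[0],[60,60],[560,330]).astype(int)
x0,y0=max(u-65,0),max(v-65,0)
im=cv2.resize(im[y0:y0+110,x0:x0+130],None,fx=5,fy=5,interpolation=2)
for o in out: cv2.circle(im,tuple(int(v) for v in (o-[x0,y0]+.5)*5),2,(0,0,255),-1)
cv2.imwrite("pics/i.png",im);print(x0,y0)
E
```

```text
tcp_pos: [0.4462, -0.2528, 0.15]
tcp_pos: [0.4599, -0.0521, 0.1503]
tcp_pos: [0.4736, 0.1485, 0.1504]
tcp_pos: [0.4771, 0.2907, 0.15]
clock: 10.72
tcp_pos: [0.4777, 0.2854, 0.15]
finger_gap: 0.0
[[127.3 323.7]
 [124.2 318.4]
 [119.8 311.1]
 [108.  291.3]
 [ 70.  308.5]
 [144.  275. ]]
62 258
```

View pics/i.png

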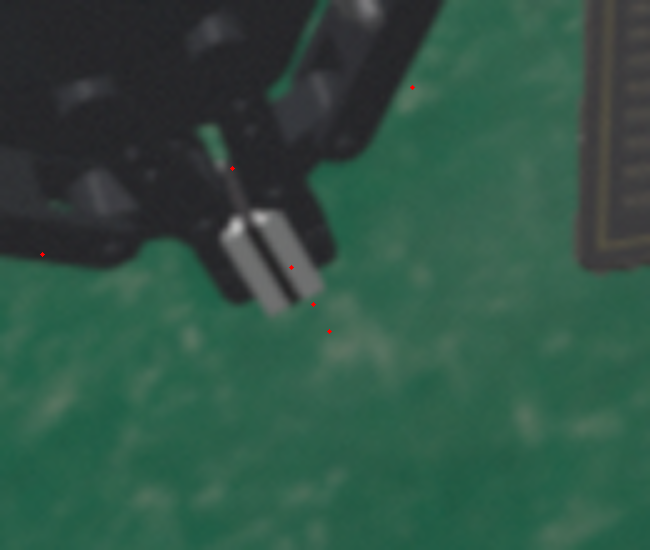

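```bash
python3 -m crank '{"travel":[[-0.2,-1,0],[-0.4,-2,0],[-0.6,-3,0],[-0.8,-4,0],[-1,-5,0]],"turn":[0,0,0,0,0]}' | grep -E 'tcp'
python3 -m crank '{"travel":[[-0.2,-1,0],[-0.4,-2,0],[-0.6,-3,0],[-0.8,-4,0],[-1,-5,0]],"turn":[0,0,0,0,0]}' | grep -E 'tcp'
python3 -m crank '{"travel":[[-0.3,-1,0],[-0.6,-2,0],[-0.7,-2.4,0],[-0.7,-2.4,0],[-0.7,-2.4,0]],"turn":[0,0,0,0,0]}' | grep -E 'tcp'
python3 -c "
from h import *
to([.5855,-.216,.035])"
```

```text
tcp_pos: [0.524, 0.0833, 0.1504]
tcp_pos: [0.5691, -0.1159, 0.1504]
tcp_pos: [0.5994, -0.2098, 0.1496]
clock 12.02 tcp [ 0.5994 -0.2098  0.1496] go [ 0.349 -0.148  2.866] turn -0.001 tilt [-0.001  0.001 -1.   ] F [-0.8  0.   0.3] gap -0.0002
```

```bash
python3 -m crank '{"travel":[[0.35,-0.15,0.1],[0.35,-0.15,1],[0.35,-0.15,2],[0.35,-0.15,2.6],[0.35,-0.15,2.85]],"turn":[0,0,0,0,0]}' | grep -E 'tcp|force'
python3 -m crank '{"travel":[[0,0,0],[0,0,0.05],[0,0,0.1],[0,0,0.12],[0,0,0.12]],"turn":[0,0,0,0,0]}' | grep -E 'tcp|force'
python3 -c "
from h import *
to([.5855,-.216,.028])"
```

```text
tcp_pos: [0.583, -0.2113, 0.0322]
wrist_force: [-0.2, 1.3, -0.7]
tcp_pos: [0.5878, -0.2144, 0.0327]
wrist_force: [0.3, 0.9, -0.4]
clock 12.85 tcp [ 0.5878 -0.2144  0.0327] go [ 0.06  -0.037  0.118] turn 0.004 tilt [ 0.002 -0.001 -1.   ] F [ 0.3  0.9 -0.4] gap 0.0004
```

```bash
python3 -m crank '{"travel":[[0,0,0.025],[0,0,0.025],[0,0,0.025]],"turn":[0,0,0]}' | grep -E 'tcp|force'
python3 -m crank '{"travel":[[0,0,0.025],[0,0,0.025],[0,0,0.025]],"turn":[0,0,0]}'| grep -E 'tcp|force'
python3 -m crank '{"travel":[[0,0,0.025],[0,0,0.025],[0,0,0.025]],"turn":[0,0,0]}'| grep -E 'tcp|force'
```

```text
tcp_pos: [0.5869, -0.2142, 0.0305]
wrist_force: [-0.1, -0.2, -0.9]
tcp_pos: [0.5867, -0.214, 0.029]
wrist_force: [0.3, -0.1, -0.4]
tcp_pos: [0.5867, -0.214, 0.028]
wrist_force: [0.3, -0.1, -0.1]
```

```bash
python3 -m crank '{"travel":[[0,0,0.025],[0,0,0.025],[0,0,0.025]],"turn":[0,0,0]}' | grep -E 'tcp|force'
python3 -m crank '{"travel":[[0,0,0.02],[0,0,0.02]],"turn":[0,0]}'| grep -E 'tcp|force'
```

```text
tcp_pos: [0.5867, -0.214, 0.0271]
wrist_force: [0.7, 0.3, 0.3]
tcp_pos: [0.5867, -0.214, 0.0263]
wrist_force: [-0.6, -0.8, -0.1]
```

```bash
python3 -m crank '{"travel":[[0,0,0.025],[0,0,0.025],[0,0,0.025]],"turn":[0,0,0]}' | grep -E 'tcp|force'
python3 -m crank '{"travel":[[0,0,0.02],[0,0,0.02]],"turn":[0,0]}'| grep -E 'tcp|force'
python3 -m crank '{"travel":[[0,0,0.02],[0,0,0.02]],"turn":[0,0]}'| grep -E 'tcp|force'
```

```text
tcp_pos: [0.5867, -0.214, 0.0253]
wrist_force: [0.8, 0.5, 0.4]
tcp_pos: [0.5867, -0.214, 0.0245]
wrist_force: [-0.3, -0.3, 0.3]
tcp_pos: [0.5867, -0.214, 0.0236]
wrist_force: [-0.0, 0.7, -1.3]
```

```bash
python3 -m crank '{"travel":[[0,0,0.02],[0,0,0.02]],"turn":[0,0]}'| grep -E 'tcp|force'
python3 -m crank '{"travel":[[0,0,0.02],[0,0,0.02]],"turn":[0,0]}'| grep -E 'clock|tcp|force'
```

```text
tcp_pos: [0.5867, -0.214, 0.0229]
wrist_force: [-0.2, 1.0, -0.2]
clock: 14.93
tcp_pos: [0.5867, -0.214, 0.022]
wrist_force: [-0.3, 0.1, 0.0]
```

```bash
python3 -m crank '{"travel":[[-0.1,0,0.02],[-0.1,0,0.03]],"turn":[0,0]}'| grep -E 'tcp|force'
python3 -m crank '{"travel":[[0,0,0.02],[0,0,0.02]],"turn":[0,0]}'| grep -E 'tcp|force'
python3 -m crank '{"travel":[[0,0,0.02],[0,0,0.02]],"turn":[0,0]}'| grep -E 'tcp|force'
python3 -m crank '{"travel":[[0,0,0.02],[0,0,0.02]],"turn":[0,0]}'| grep -E 'clock|tcp|force'
```

```text
tcp_pos: [0.5915, -0.2141, 0.021]
wrist_force: [-0.3, 0.2, -0.1]
tcp_pos: [0.5907, -0.2138, 0.0199]
wrist_force: [0.3, 0.1, -0.5]
tcp_pos: [0.5906, -0.2139, 0.0192]
wrist_force: [0.5, 0.3, -0.3]
clock: 15.6
tcp_pos: [0.5906, -0.2139, 0.0184]
wrist_force: [0.5, -0.2, 0.3]
```

```bash
python3 -m crank '{"travel":[[0.08,0,0.02],[0.08,0,0.02]],"turn":[0,0]}'| grep -E 'tcp|force'
python3 -m crank '{"travel":[[0,0,0.02],[0,0,0.02]],"turn":[0,0]}'| grep -E 'tcp|force'
python3 -m crank '{"travel":[[0,0,0.02],[0,0,0.02]],"turn":[0,0]}'| grep -E 'clock|tcp|force'
```

```text
tcp_pos: [0.5869, -0.2139, 0.0175]
wrist_force: [-0.5, 0.4, 0.4]
tcp_pos: [0.5874, -0.214, 0.0169]
wrist_force: [-0.6, 0.0, 0.5]
clock: 16.1
tcp_pos: [0.5876, -0.214, 0.0162]
wrist_force: [0.3, 0.2, 0.9]
```

```bash
python3 -m crank '{"travel":[[0,0,0.02],[0,0,0.02]],"turn":[0,0]}'| grep -E 'tcp|force'
python3 -m crank '{"travel":[[0,0,0.02],[0,0,0.02]],"turn":[0,0]}'| grep -E 'clock|tcp|force'
```

```text
tcp_pos: [0.5877, -0.2141, 0.0156]
wrist_force: [-0.2, 0.3, 2.2]
clock: 16.43
tcp_pos: [0.5877, -0.2141, 0.0149]
wrist_force: [-1.3, 1.1, 4.1]
```

```bash
python3 -m crank '{"travel":[[0,0,0.02],[0,0,0.02]],"turn":[0,0]}'| grep -E 'tcp|force'
python3 -m crank '{"travel":[[0,0,0.02],[0,0,0.02]],"turn":[0,0]}'| grep -E 'tcp|force'
python3 -m crank '{"travel":[[0,0,0.02],[0,0,0.02]],"turn":[0,0]}'| grep -E 'clock|tcp|force'
```

```text
tcp_pos: [0.5877, -0.2141, 0.0142]
wrist_force: [-1.6, 1.0, 6.0]
tcp_pos: [0.5877, -0.2141, 0.0136]
wrist_force: [-2.0, 0.4, 6.9]
clock: 16.93
tcp_pos: [0.5877, -0.2141, 0.013]
wrist_force: [-2.7, 1.4, 8.5]
```

```bash
python3 -m crank '{"travel":[[0,0,0.02],[0,0,0.02]],"turn":[0,0]}'| grep -E 'tcp|force'
python3 -m crank '{"travel":[[0,0,0.02],[0,0,0.02]],"turn":[0,0]}'| grep -E 'clock|tcp|force'
```

```text
tcp_pos: [0.5877, -0.2141, 0.0122]
wrist_force: [-2.6, 0.9, 8.9]
clock: 17.27
tcp_pos: [0.5877, -0.2142, 0.0115]
wrist_force: [-2.9, 1.3, 9.7]
```

```bash
python3 -m crank '{"travel":[[0,0,0.02],[0,0,0.04],[0,0,0.04]],"turn":[0,0,0]}'| grep -E 'tcp|force'
python3 -m crank '{"travel":[[0,0,0.02],[0,0,0.04],[0,0,0.04]],"turn":[0,0,0]}'| grep -E 'tcp|force'
python3 -m crank '{"travel":[[0,0,0.02],[0,0,0.03],[0,0,0.03]],"turn":[0,0,0]}'| grep -E 'clock|tcp|force'
```

```text
tcp_pos: [0.5879, -0.2147, 0.0113]
wrist_force: [-5.1, 1.5, 16.0]
tcp_pos: [0.588, -0.2153, 0.0113]
wrist_force: [-7.9, 0.0, 23.7]
clock: 18.02
tcp_pos: [0.5882, -0.2157, 0.0112]
wrist_force: [-10.5, 0.1, 29.9]
```

```bash
python3 -m crank '{"travel":[[0,0,0.02],[0,0,0.02]],"turn":[0,0]}'| grep -E 'tcp|force'
python3 -m crank '{"travel":[[0,0,0.02],[0,0,0.02]],"turn":[0,0]}'| grep -E 'clock|tcp|force'
```

```text
tcp_pos: [0.5882, -0.2161, 0.0111]
wrist_force: [-11.2, -0.2, 33.3]
clock: 18.35
tcp_pos: [0.5883, -0.2164, 0.011]
wrist_force: [-14.2, 0.6, 38.6]
```

```bash
python3 -m crank '{"travel":[[0,0,-0.05],[0,0,-0.1],[0,0,-0.1]],"turn":[0,0,0]}'| grep -E 'clock|tcp|force'
python3 -m crank '{"travel":[[0,-0.05,0],[0,-0.12,0],[0,-0.2,0],[0,-0.28,0],[0,-0.35,0]],"turn":[0,0,0,0,0]}'| grep -E 'clock|tcp|force'
```

```text
clock: 18.6
tcp_pos: [0.588, -0.2154, 0.0113]
wrist_force: [-5.8, 0.2, 17.9]
clock: 19.02
tcp_pos: [0.5883, -0.229, 0.0114]
wrist_force: [-6.4, 0.8, 18.4]
```

```bash
python3 -m crank '{"travel":[[0,-0.1,0],[0,-0.2,0],[0,-0.3,0],[0,-0.4,0],[0,-0.5,0]],"turn":[0,0,0,0,0]}'| grep -E 'clock|tcp|force'
python3 -m crank '{"travel":[[0,-0.06,0],[0,-0.12,0],[0,-0.18,0],[0,-0.24,0],[0,-0.27,0]],"turn":[0,0,0,0,0]}'| grep -E 'clock|tcp|force'
```

```text
clock: 19.43
tcp_pos: [0.5887, -0.249, 0.0113]
wrist_force: [-6.1, 0.6, 17.2]
clock: 19.85
tcp_pos: [0.589, -0.26, 0.0114]
wrist_force: [-5.9, -0.0, 18.3]
```

```bash
python3 -m crank '{"travel":[[0,-0.03,0],[0,-0.06,0],[0,-0.09,0],[0,-0.09,0]],"turn":[0,0,0,0]}'| grep -E 'clock|tcp|force'
python3 -m crank '{"travel":[[0,-0.03,0],[0,-0.06,0],[0,-0.09,0],[0,-0.09,0]],"turn":[0,0,0,0]}'| grep -E 'clock|tcp|force'
```

```text
clock: 20.18
tcp_pos: [0.5891, -0.2637, 0.0113]
wrist_force: [-6.7, 0.0, 16.9]
clock: 20.52
tcp_pos: [0.5891, -0.2659, 0.0113]
wrist_force: [-6.1, 4.3, 18.0]
```

```bash
python3 -m crank '{"travel":[[0,-0.03,0],[0,-0.06,0],[0,-0.06,0]],"turn":[0,0,0]}'| grep -E 'clock|tcp|force'
python3 -m crank '{"travel":[[0,-0.03,0],[0,-0.05,0],[0,-0.05,0]],"turn":[0,0,0]}'| grep -E 'clock|tcp|force'
```

```text
clock: 20.77
tcp_pos: [0.5891, -0.266, 0.0113]
wrist_force: [-5.8, 10.2, 21.2]
clock: 21.02
tcp_pos: [0.5891, -0.2662, 0.0113]
wrist_force: [-5.1, 14.0, 22.9]
```

```bash
python3 -m crank '{"travel":[[0,0.04,0],[0,0.07,0],[0,0.07,0]],"turn":[0,0,0]}'| grep -E 'clock|tcp|force'
python3 -m crank '{"travel":[[0,0,-0.08],[0,0,-0.16],[0,0,-0.24],[0,0,-0.32],[0,0,-0.4]],"turn":[0,0,0,0,0]}'| grep -E 'clock|tcp|force'
python3 -m crank '{"travel":[[0,0,-0.3],[0,0,-1],[0,0,-2],[0,0,-3],[0,0,-4]],"turn":[0,0,0,0,0]}'| grep -E 'clock|tcp|force'
```

```text
clock: 21.27
tcp_pos: [0.5892, -0.266, 0.0113]
wrist_force: [-6.3, 7.4, 20.1]
clock: 21.68
tcp_pos: [0.589, -0.2677, 0.0243]
wrist_force: [0.4, -0.4, 0.2]
clock: 22.1
tcp_pos: [0.5886, -0.2675, 0.1867]
wrist_force: [1.0, -0.7, -0.2]
```

```bash
python3 -m crank '{"travel":[[0.6,-0.75,0],[1.2,-1.5,0],[1.8,-2.25,0],[2.4,-3.0,0],[3,-3.75,0]],"turn":[0,0,0,0,0]}' | grep -E 'clock|tcp|force'
python3 -m crank '{"travel":[[0.5,-0.6,0],[0.9,-1.2,0],[0.9,-1.2,0],[0.9,-1.2,0]],"turn":[0,0,0,0]}' | grep -E 'clock|tcp|force'
python3 - <<'E'
from h import *
import cv2
t=read_camera("top")["image"][:,:,::-1];cv2.imwrite("pics/t4.png",t)
a=cv2.imread("pics/top0.png")
f=lambda i:cv2.resize(i[165:255,270:470],None,fx=4,fy=3.3,interpolation=cv2.INTER_CUBIC)
cv2.imwrite("pics/j.png",np.vstack([f(t),f(a)]))
E
```

```text
clock: 22.52
tcp_pos: [0.4722, -0.4222, 0.1855]
wrist_force: [0.5, -1.1, -0.4]
clock: 22.85
tcp_pos: [0.4374, -0.4714, 0.1848]
wrist_force: [-0.5, 0.6, 0.3]
```

View pics/j.png

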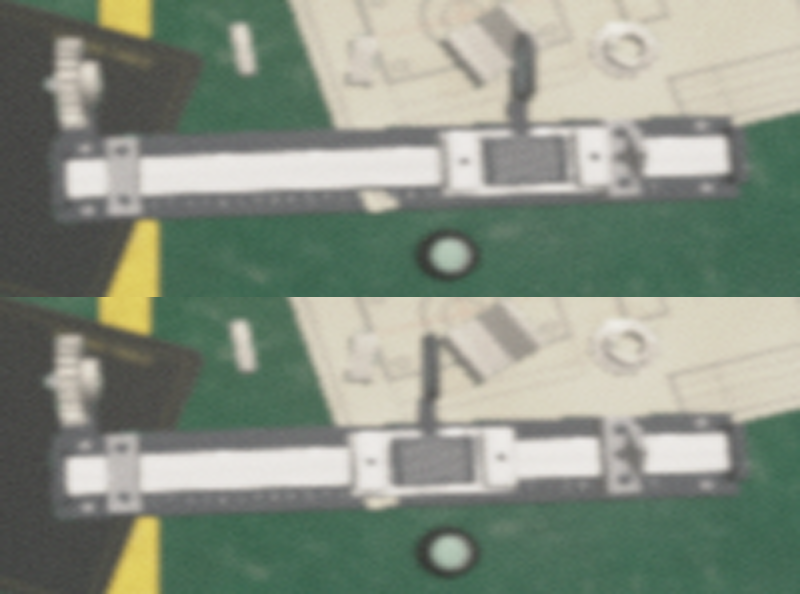

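The top picture shows the slide against the arrowhead stop: its right shoulder hole is at crop (595,157) and the stop is at (625,155). The loose parts sit at the same pixels as before.

Run:
```python
from h import *
c=read_camera("top")
T2=lambda p:(270+p[0]/4-.1,165+p[1]/3.3-.1)
L,R_=onz(c,T2((464,161)),.057),onz(c,T2((595,157)),.057);m=(L+R_)/2
print("slide mid",np.round(m,4),"dist to stop mid",round(float(np.hypot(*(m-[.5893,-.3212,0])[:2])),4))
print(hand_in(),get_state()["clock"])
```

```text
slide mid [ 0.5863 -0.2669  0.057 ] dist to stop mid 0.0544
the job is handed in; nothing more can be done
the job is handed in; nothing more can be done
```

The slide is butted against the arrowhead stop, which is the one at the rail's -y end, and I handed the job in at about 23 s. I pressed the thumb plate down to its hard stop with closed fingers, then carried the slide about 52 mm along the rail. It stalled against the stop, and I released straight up.

**Checks that passed**
- **Position:** in the final top picture the slide's middle measures 54.4 mm from the middle of the stop. 55 mm is touching, and the difference is within the 2 mm calibration.
- **Butting:** the tool stopped moving at y = -0.266, where I expected it, while the sideways force rose to 14 N.
- **Loose parts:** they are at the same pixels as before, as far as I can see.
- **Forces:** the robot is clear and the wrist force reads about zero.

**What went wrong or disagreed**
- **Fingertip height:** the shut fingertips touched the plate with the tool reported at 0.016 m, about 30 mm lower than its 46 mm height implies. The first descent stopped in mid-air, so I used a camera view and force readings to find contact.
- **Pressing force:** it briefly reached about 41 N in total, under the 50 N limit. I backed off to about 18 N before sliding.
- **Plate and brake:** I did not measure directly that the plate sprang up and the brake took hold. I infer it from the contact force disappearing as I lifted off, and from the slide being against the stop in the picture taken afterwards.

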